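# Nest the three rinse pans with their handles fanned out

### The arm

A 7-joint arm with a two-finger parallel gripper is mounted at the origin on the work surface. World frame = base frame: x ahead of the robot, y to its left, z up, the work surface at z = 0. Lengths are in m, angles in degrees, forces in N, time in s.
With the tool pointing down it reaches from about 0.425 to 0.875 m from the base axis. Payload 4.7 kg.
Tool frame: the origin (TCP) lies on the centre line of the jaws, within the pads' length; the fingertips stand env.nose_length ahead of it and the grasp point (between the pads) lies 8 mm behind it (env.nose_length is the distance from the TCP to the fingertips, in m); y points along the fingers, z is the direction in which the jaws open and shut, and the axes are right-handed (so a half turn about y gives the same grasp; the last joint's range is limited). The gripper opens to 87 mm and grips with 3 to 60 N. Pads are 19 mm wide; open, the fingers measure 117 mm over their backs; the gripper's body (75 mm by 190 mm) begins 51 mm behind the grasp point.
Start: joints at [0.808, 18.392, -4.016, 83.108, 1.295, 78.541, -3.26], TCP at [0.65, -0, 0.21] pointing down, gripper open.
Joint ranges: [-163.93, 163.93], [-17.29, 119.83], [-79.2, 71.16], [3.27, 140.29], [-89.18, 269.18], [5.43, 117.66], [-154.24, 154.24]. Speed limits (degrees/s): [147.25, 147.25, 180, 180, 180, 180, 180].

### API

Orientations are given as [roll, pitch, yaw] about the fixed x, y, z axes, in that order (R = Rz(yaw) Ry(pitch) Rx(roll)).
In Python, from cell import env, read_camera, camera_info, job, models gives the robot as it stands.
- The arm moves only by the tool move_arm, never from a script. Its argument "moves" is a list of rows, each a list of 6 numbers: the shift along the tool's x, y, z in mm, then the turn, a rotation vector about the tool's x, y, z in degrees. In form: [[x, y, z, ax, ay, az], ...]. A call has 1 to 20 rows; each row is the pose to reach, as a shift and turn from the pose commanded when the call began, along the tool's axes at that moment; what a row does not reach only later rows make up. A row lasts 1/12 s, in which the tool goes at most 41.7 mm and 7.16 degrees, less where a joint would pass 70% of its speed; a pose out of reach is approached as far as the arm can. A call with a gripper value outside its range is refused whole. "claw" is the finger opening in mm, from 0 to 87, set as the call begins (left out, the last holds). The fingers move at their own pace and stop on an object; "newtons" is the grip in N (left out, the last holds). Time passes only in rows, so rows that repeat a pose let the fingers close. It gives the time, the measured TCP pose, the force and the opening at its end, in the units of the state.
- env.get_obs(): the state, without advancing time (a new reading comes with each control period).
- read_camera(name): name is "scene" or "side" or "wrist"; returns (picture, depth): 384x512x3 uint8, red, green, blue; 384x512 float32, m along the optical axis (not along the pixel's ray), 0 where there is no reading.
- camera_info(name): a dict with "fx", "fy", "cx", "cy" (pixels), "R" (3x3) and "t" (3): a world point X has camera coordinates R X + t. Camera axes: x right, y down, z forward; pixel columns grow to the right and rows downward; lengths in m; the calibration is good to about 2 mm. A picture is of the moment at which its call begins: read the wrist's pose just before it. camera_info takes no time and is no camera call; for the wrist camera it gives the pose at the moment of the call.
- job.sign_off(): hands the job in, once; it reports no verdict.
Trained networks look in the newest picture that a camera, given by its name, has taken for a name from the list of things; names that differ only in an ending like _2 or _b are one class to them, and where a whole thing is asked for, a point or a joint stands for the part that bears it (a point fixed in the world has none). Each returns a list of dicts, best first, with "score" (0 to 1); they miss things now and then, are a little off and sometimes report something else, mostly with a low value. They report only what shows in the picture. A call takes as long as a camera call. They do not tell look-alikes from the thing itself.
- models.spot_in(target, camera): "point" ([x, y, z] in m, in world coordinates, good to about 4 mm: the middle of the surface that is visible of it).
- models.cut_out(target, camera): "mask" (384x512 bool, what is visible of it).
The state is a dict: "time_s": time; "qpos": joint angles; "joint_velocities": joint speeds; "effort": joint torques, N m; "tool_pos": TCP position; "tool_rot": TCP orientation; "force": force on the tool from outside, world axes, zero at the start; "wrist_torque": the same for the moment, N m; "grip_width": finger opening in m.
Only numpy, scipy, OpenCV 4.12 (cv2) and the standard library are available. Lean on these libraries where they do the work, as an engineer would, in place of code of your own. Each camera call takes 0.05 s, during which the arm holds its last target.

### The job

The rinse pans are dry: nest them for putting away, the medium pan in the large one and the small pan in the medium one, leaving the nest standing on the bench. Turn the handles so that each lies in a pouring lip and clear of the other handles, so that every pan sits fully home, flat on the bottom of the pan around it. Don't disturb the reel, the multimeter or the screwdriver.

Things in the scene. Friction and masses are not known exactly. Their poses are not given: they have to be found in the camera images.
- large_centre (a point): The largest of three plain stainless pans, like a little saucepan: 132 mm across, 62 mm high, wall and bottom 2 mm. Point on its upright axis, half-way up (31 mm above its underside). +z up out of its mouth, +x along its handle. Two pouring lips open its rim, 120 degrees either side of the handle. 240 g, on the bench (height 0), handle roughly towards the robot.
- medium_centre (a point): The middle of three plain stainless pans, like a little saucepan: 106 mm across, 58 mm high, wall and bottom 2 mm. Point on its upright axis, half-way up (29 mm above its underside). +z up out of its mouth, +x along its handle. Two pouring lips open its rim, 120 degrees either side of the handle. 130 g. Home in the large pan, their centre points coincide (6 to 11 mm play).
- small_centre (a point): The smallest of three plain stainless pans, like a little saucepan: 80 mm across, 54 mm high, wall and bottom 2 mm. Point on its upright axis, half-way up (27 mm above its underside). +z up out of its mouth, +x along its handle. Two pouring lips open its rim, 120 degrees either side of the handle. 90 g. Home in the medium pan, their centre points coincide (6 to 11 mm play).
- large_grip (a point): Centre of the large pan's grip, the thick end of its straight level handle: 14 mm wide, 10 mm high, from 96 to 146 mm from the pan's axis, centre 54 mm above the pan's underside. x points outward along the handle, z up. Between pan wall (66 mm from the axis) and grip is a flat neck 12 mm wide, 4 mm thick, centred 52 mm above the underside.
- medium_grip (a point): Centre of the medium pan's grip, the thick end of its straight level handle: 14 mm wide, 10 mm high, from 85 to 130 mm from the pan's axis, centre 50 mm above the pan's underside. x points outward along the handle, z up. Between pan wall (53 mm from the axis) and grip is a flat neck 12 mm wide, 4 mm thick, centred 48 mm above the underside.
- small_grip (a point): Centre of the small pan's grip, the thick end of its straight level handle: 14 mm wide, 10 mm high, from 85 to 130 mm from the pan's axis, centre 47 mm above the pan's underside. x points outward along the handle, z up. Between pan wall (40 mm from the axis) and grip is a flat neck 12 mm wide, 4 mm thick, centred 45 mm above the underside.
- large_lip_left (a point): The left lip of the large pan, +120 degrees about z from its handle: a gap in the rim 30 mm wide and 18 mm deep, flared 5 mm outward. Point at the middle of the gap's bottom edge, 66 mm from the pan's axis; axes as the pan's (x along its handle). A pan whose neck lies here goes all the way down, with 3 to 4 mm left under the neck; elsewhere the neck rests on the rim, 14 mm too high.
- large_lip_right (a point): The right lip of the large pan, -120 degrees about z from its handle: a gap in the rim 30 mm wide and 18 mm deep, flared 5 mm outward. Point at the middle of the gap's bottom edge, 66 mm from the pan's axis; axes as the pan's (x along its handle). As the left one.
- medium_lip_left (a point): The left lip of the medium pan, +120 degrees about z from its handle: a gap in the rim 28 mm wide and 18 mm deep, flared 5 mm outward. Point at the middle of the gap's bottom edge, 53 mm from the pan's axis; axes as the pan's (x along its handle). The small pan's neck must pass here and also through a large-pan lip.
- medium_lip_right (a point): The right lip of the medium pan, -120 degrees about z from its handle: a gap in the rim 28 mm wide and 18 mm deep, flared 5 mm outward. Point at the middle of the gap's bottom edge, 53 mm from the pan's axis; axes as the pan's (x along its handle). The small pan's neck must pass here and also through a large-pan lip.
- reel: Bystander: a grey reel of solder, 64 mm across, 41 mm high, standing on its side flange on the bench beyond the pans. Origin at the centre of its underside.
- meter: Bystander: a grey handheld multimeter lying face up beyond the pans, 150 x 78 x 34 mm, long side along its x. Origin at the centre of its underside.
- driver: Bystander: a black-handled screwdriver, 160 mm long along its x, lying on the bench beyond the pans, handle to its -x. Further off, at the far corners out of the way (not listed), stand an aluminium valve amplifier chassis (right, 145 mm high) and an ultrasonic cleaner (left, 180 mm high).
Not all that is in view belongs to the job. What is shaped like the part that bears medium_centre but orange or yellow is not meant.

How it is judged:
By the outcome, as a careful person would: the job done as asked, in the order asked, and still so for the second after the job is handed in, with the robot touching nothing.
It also fails if it takes over 64 s, if anything falls off the work surface, if the arm or the gripper's body presses on something with over 40 N, if the wrist force passes 120 N, or if a joint passes its speed limit or range.

## Working session

There is one attempt and no reset: what is moved stays moved. The work goes in short steps, Python scripts to look and compute and a tool call to move; the robot and the scene stay as the last step left them, time stands still between calls to the robot, and variables do not carry over. Pictures are saved under pics/ and viewed, and the job is handed in when it is done.

Besides the shell and the picture viewer there is one more tool, called after "Request:" as a command line: name --pt "numbers of a row" for each row, then --argument value for the rest. move_arm: Moves the arm, as the interface text tells. Its arguments: {"type":"object","properties":{"moves":{"type":"array","items":{"type":"array","items":{"type":"number"}}},"claw":{"type":"number"},"newtons":{"type":"number"}},"required":["moves"]}

```bash
ls; mkdir -p pics; python3 - <<'E'
from cell import env, read_camera, camera_info, job, models
import cv2,numpy as np
o=env.get_obs();print(o,env.nose_length)
for c in("scene","side"):
    p,d=read_camera(c);cv2.imwrite(f"pics/{c}0.png",p[:,:,::-1]);np.savez(f"pics/{c}0.npz",p=p,d=d)
    i=camera_info(c);print(c,i)
E
```

```text
pics
{'time_s': 0.0, 'qpos': array([ 0.81027665, 18.43855348, -4.01399987, 83.17386347,  1.29334782,
       78.53982779, -3.26109463]), 'joint_velocities': array([ 0.07112206,  0.04113779,  0.04925322,  0.04372833,  0.05685881,
       -0.06633535, -0.04825054]), 'effort': array([-2.58547143e-04, -4.91284704e+01, -4.03903294e-01, -3.12526345e+01,
       -6.40594075e-02,  4.37659642e-02,  1.61017233e-04]), 'tool_pos': array([ 6.49436969e-01, -8.51284044e-05,  2.09076141e-01]), 'tool_rot': array([-9.01071033e+01, -4.53197019e-03, -9.00034237e+01]), 'force': array([-0.38884434, -0.88797754,  0.00554051]), 'wrist_torque': array([ 0.04495464,  0.02002781, -0.05133683]), 'grip_width': 0.08713315004797945} 0.011
scene {'fx': 464.9869656381795, 'fy': 464.9869656381795, 'cx': 259.7241487260002, 'cy': 191.81301447152973, 'R': array([[ 0.22203867,  0.97496868,  0.01161487],
       [ 0.62413277, -0.13296743, -0.76992074],
       [-0.74910421,  0.1782014 , -0.63803381]]), 't': array([-0.19088701, -0.25282593,  1.68344065])}
side {'fx': 483.1915222946709, 'fy': 483.1915222946709, 'cx': 254.97858959669827, 'cy': 191.35905724978113, 'R': array([[-0.76548763, -0.64333562, -0.01216438],
       [-0.4358202 ,  0.53229349, -0.72575781],
       [ 0.47338087, -0.55025714, -0.68784274]]), 't': array([0.45823897, 0.22723198, 1.50598741])}
```

View pics/scene0.png

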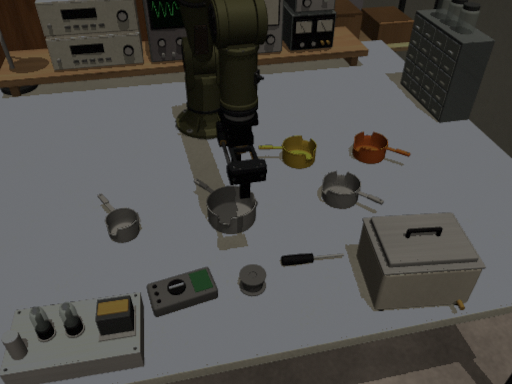

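View pics/side0.png

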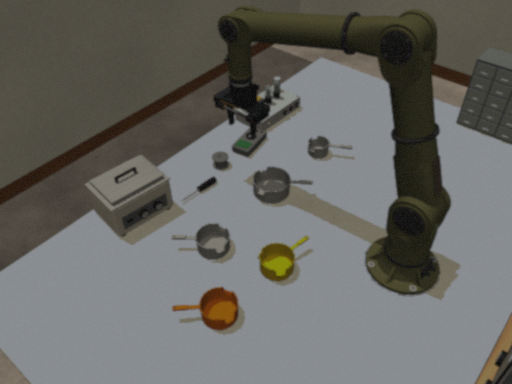

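Scene picture: the large pan is at (232,208), the steel medium pan at (341,190), the small pan at (123,225). The yellow pan (299,152) and orange pan (370,147) are look-alikes. Next I'll measure the poses.

```bash
cat > h.py <<'E'
import numpy as np,cv2
from scipy.optimize import least_squares
def world(d,i,m):
    v,u=np.nonzero(m&(d>0)); z=d[v,u]
    P=np.stack([(u-i['cx'])/i['fx']*z,(v-i['cy'])/i['fy']*z,z],1)
    return (P-i['t'])@i['R'],u,v
E
python3 - <<'E'
from cell import env, read_camera, camera_info, job, models
from h import *
for c in("scene","side"):
    p,d=read_camera(c);i=camera_info(c)
    for n in("large","medium","small"):
        for k,r in enumerate(models.cut_out(n+"_centre",c)[:4]):
            m=r['mask'];W,u,v=world(d,i,m)
            print(c,n,round(r['score'],2),m.sum(),"px",u.mean().round(),v.mean().round(),"W",np.median(W,0).round(3),W.max(0).round(3),"rgb",p[m].mean(0).round())
            if r['score']>.4: np.savez(f"pics/{c}_{n}_{k}.npz",W=W,rgb=p[v,u])
        for s in("_grip","_lip_left","_lip_right"):
            for r in models.spot_in(n+s,c)[:4]:
                print("   ",n+s,round(r['score'],2),np.round(r['point'],3))
print(env.get_obs()['time_s'])
E
```

```text
scene large 0.72 1948 px 229.0 209.0 W [ 0.495 -0.008  0.026] [0.701 0.066 0.224] rgb [49. 47. 43.]
    large_grip 0.74 [ 0.503 -0.008  0.027]
    large_lip_left 0.82 [ 0.498 -0.01   0.025]
    large_lip_right 0.73 [ 0.496 -0.008  0.023]
    large_lip_right 0.54 [ 0.772 -0.164  0.034]
scene medium 0.96 1057 px 296.0 151.0 W [0.278 0.251 0.032] [0.351 0.336 0.064] rgb [76. 65. 25.]
scene medium 0.9 1339 px 343.0 190.0 W [0.501 0.327 0.032] [0.601 0.437 0.063] rgb [58. 56. 53.]
scene medium 0.7 912 px 371.0 147.0 W [0.316 0.493 0.033] [0.404 0.577 0.062] rgb [71. 35. 13.]
scene medium 0.33 705 px 253.0 280.0 W [0.775 0.002 0.04 ] [0.797 0.034 0.046] rgb [56. 54. 51.]
    medium_grip 0.95 [0.503 0.326 0.029]
    medium_grip 0.94 [0.281 0.252 0.032]
    medium_grip 0.84 [0.331 0.499 0.036]
    medium_lip_left 0.96 [0.5   0.329 0.032]
    medium_lip_left 0.69 [0.279 0.251 0.029]
    medium_lip_left 0.59 [0.33  0.496 0.035]
    medium_lip_right 0.74 [0.505 0.322 0.031]
    medium_lip_right 0.7 [0.277 0.252 0.029]
    medium_lip_right 0.67 [0.331 0.495 0.034]
scene small 0.74 1053 px 121.0 222.0 W [ 0.497 -0.297  0.032] [ 0.56  -0.251  0.058] rgb [58. 56. 52.]
scene small 0.68 330 px 297.0 259.0 W [0.724 0.124 0.023] [0.733 0.174 0.03 ] rgb [19. 18. 18.]
scene small 0.53 758 px 252.0 280.0 W [0.774 0.001 0.04 ] [0.797 0.038 0.046] rgb [58. 56. 52.]
    small_grip 0.71 [ 0.494 -0.294  0.032]Traceback (most recent call last):
  File "<stdin>", line 11, in <module>
ValueError: it knows: driver, large_centre, large_grip, large_lip_left, large_lip_right, medium_centre, medium_grip, medium_lip_left, medium_lip_right, meter, reel, small_centre, small_grip
```

```bash
cat >> h.py <<'E'
G=dict(large=(.066,.062,.054,.096,.146),medium=(.053,.058,.050,.085,.130),small=(.040,.054,.047,.085,.130))
def clouds(cams=("scene","side")):
    from cell import read_camera,camera_info
    out={}
    for c in cams:
        i=camera_info(c);p,d=read_camera(c);W,u,v=world(d,i,d>0);out[c]=(W,p[v,u],p)
    return out
def fit(n,W,c0,z0=0.,excl=None):
    R,H,gz,g0,g1=G[n];c=np.array(c0,float)
    S=W[(np.hypot(*(W[:,:2]-c).T)<.2)&(W[:,2]>.0)]
    for _ in range(6):
        r=np.hypot(*(S[:,:2]-c).T)
        m=(S[:,2]>z0+H-.035)&(S[:,2]<z0+H+.004)&(abs(r-R)<.009)
        q=S[m]
        f=least_squares(lambda x:np.hypot(q[:,0]-x[0],q[:,1]-x[1])-R+.001,c,loss='soft_l1',f_scale=.001)
        c=f.x
    rel=S[:,:2]-c;r=np.hypot(*rel.T)
    h=(r>g0+.003)&(r<g1)&(abs(S[:,2]-z0-gz-.003)<.012)
    a=None
    if h.sum()>3:
        g=S[h];e=rel[h].mean(0);a=np.degrees(np.arctan2(e[1],e[0]));
        print(n,"handle pts",h.sum(),"mean",g.mean(0).round(4),"r",r[h].min().round(3),r[h].max().round(3),"zmax",np.percentile(g[:,2],90).round(4),"astd",np.degrees(np.std((np.arctan2(rel[h][:,1],rel[h][:,0])-np.radians(a)+np.pi)%(2*np.pi)-np.pi)).round(1))
    print(n,"c",c.round(4),"rimpts",m.sum(),"res",np.abs(f.fun).mean().round(4),"ztop",np.percentile(S[m][:,2],97).round(4),"ang",a)
    return c,a
E
python3 - <<'E'
from h import *
C=clouds();
np.savez("pics/cl0.npz",a=C['scene'][0],b=C['side'][0])
for k in C:
    print(k)
    for n,c in(("large",(.49,0)),("medium",(.49,.31)),("small",(.51,-.29))): fit(n,C[k][0],c)
print('both')
W=np.vstack([C[k][0] for k in C])
for n,c in(("large",(.49,0)),("medium",(.49,.31)),("small",(.51,-.29))): fit(n,W,c)
# enlarged crop
p=C['scene'][2];cv2.imwrite("pics/crop1.png",cv2.resize(p[120:250,80:420,::-1],None,fx=2.3,fy=2.3,interpolation=cv2.INTER_CUBIC))
E
```

```text
scene
large handle pts 210 mean [ 0.5596 -0.0114  0.0554] r 0.099 0.123 zmax 0.0637 astd 40.1
large c [0.4703 0.0014] rimpts 121 res 0.0041 ztop 0.0628 ang -8.19724281617614
medium handle pts 78 mean [0.586  0.3878 0.0544] r 0.089 0.13 zmax 0.058 astd 2.5
medium c [0.5    0.3201] rimpts 715 res 0.0018 ztop 0.06 ang 38.2154603569595
small handle pts 60 mean [ 0.4231 -0.3431  0.0521] r 0.088 0.13 zmax 0.0548 astd 2.4
small c [ 0.5181 -0.2933] rimpts 655 res 0.0015 ztop 0.0559 ang -152.32335929441336
side
large handle pts 53 mean [ 0.4227 -0.066   0.057 ] r 0.1 0.143 zmax 0.0612 astd 2.1
large c [0.5231 0.0028] rimpts 514 res 0.0021 ztop 0.0638 ang -145.58206848310405
medium handle pts 63 mean [0.5846 0.3968 0.0544] r 0.089 0.13 zmax 0.059 astd 2.4
medium c [0.5022 0.3258] rimpts 474 res 0.0018 ztop 0.0596 ang 40.72158978260213
small handle pts 38 mean [ 0.423  -0.3352  0.0499] r 0.089 0.129 zmax 0.0555 astd 3.4
small c [ 0.5204 -0.2871] rimpts 266 res 0.0026 ztop 0.0553 ang -153.76566691635003
both
large handle pts 118 mean [ 0.4223 -0.0711  0.058 ] r 0.099 0.145 zmax 0.0618 astd 2.7
large c [ 0.521  -0.0019] rimpts 1371 res 0.0023 ztop 0.064 ang -144.95838654573478
medium handle pts 143 mean [0.5841 0.3911 0.0544] r 0.088 0.13 zmax 0.0583 astd 3.3
medium c [0.5006 0.3222] rimpts 1185 res 0.0024 ztop 0.0599 ang 39.55179949357079
small handle pts 96 mean [ 0.4231 -0.3403  0.0512] r 0.088 0.129 zmax 0.0549 astd 3.4
small c [ 0.5181 -0.2924] rimpts 912 res 0.0022 ztop 0.0559 ang -153.22419440045758
```

View pics/crop1.png

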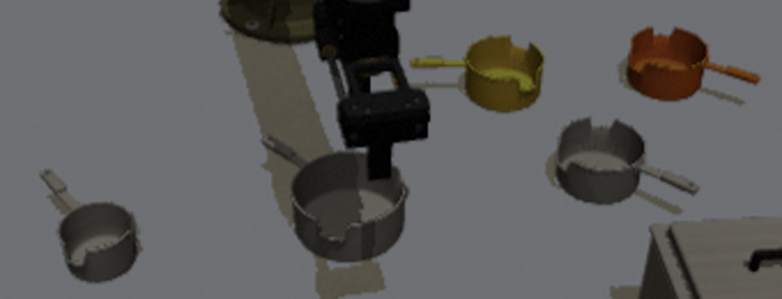

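Crop: the steel medium pan is at crop (600,160), which is image (341,190). It is plain stainless, while the yellow and orange ones are not meant. Next, the wrist view.

```bash
python3 - <<'E'
from cell import env, read_camera, camera_info
from h import *
i=camera_info("wrist");print(i)
p,d=read_camera("wrist");cv2.imwrite("pics/w0.png",p[:,:,::-1])
W,u,v=world(d,i,d>0)
fit("large",W,(.521,0))
print(-i['R'].T@i['t'],env.get_obs()['time_s'])
E
```

```text
{'fx': 315.68617424421507, 'fy': 315.68617424421507, 'cx': 252.5732217027651, 'cy': 184.16896694226924, 'R': array([[ 9.99999091e-01,  1.18543324e-03,  6.42212624e-04],
       [ 9.50198578e-04, -9.57614457e-01,  2.88051470e-01],
       [ 9.56457879e-04, -2.88050598e-01, -9.57614713e-01]]), 't': array([-0.65000763, -0.03436645,  0.39027253])}
large handle pts 303 mean [ 0.4282 -0.0663  0.0578] r 0.099 0.138 zmax 0.059 astd 2.0
large c [ 0.5218 -0.0016] rimpts 4484 res 0.0009 ztop 0.0618 ang -145.32619662202387
[0.64966642 0.08027897 0.38404747] 0.8
```

View pics/w0.png

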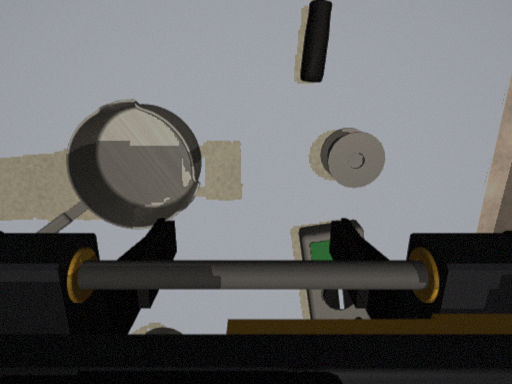

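```bash
python3 - <<'E'
from h import *
z=np.load("pics/cl0.npz");W=np.vstack([z['a'],z['b']])
m=(W[:,2]>.07)&(W[:,2]<.3)&(W[:,1]>.2)&(W[:,0]>.45)
print(np.percentile(W[m],[1,5,50,95,99],axis=0).round(3))
E
```

```text
[[0.737 0.256 0.072]
 [0.748 0.265 0.08 ]
 [0.846 0.367 0.151]
 [0.92  0.476 0.158]
 [0.926 0.493 0.176]]
```

Request:
move_arm --pt "-35 0 -6 0 6 0" --pt "-70 0 -12 0 12 0" --pt "-105 0 -18 0 18 0" --pt "-140 0 -24 0 24 0" --pt "-175 0 -30 0 30 0" --pt "-210 0 -36 0 36 0" --pt "-240 0 -40 0 42 0" --pt "-240 0 -40 0 48 0" --pt "-240 0 -40 0 50 0" --pt "-240 0 -40 0 50 0" --claw 60

```text
time_s: 1.63
tool_pos: [0.6097, 0.2409, 0.21]
tool_rot: [-90.0, -0.0, -139.9]
force: [0.6, -1.0, 0.4]
grip_width: 0.0601
```

Request:
move_arm --pt "-15 0 -26 0 0 0" --pt "-30 0 -52 0 0 0" --pt "-45 0 -79 0 0 0" --pt "-60 0 -105 0 0 0" --pt "-75 0 -131 0 0 0" --pt "-75 0 -131 0 0 0" --pt "-75 0 -131 0 0 0"

```text
time_s: 2.22
tool_pos: [0.5819, 0.3908, 0.2097]
tool_rot: [-90.1, -0.0, -139.7]
force: [0.2, -0.9, -1.7]
grip_width: 0.06
```

```bash
cat > look.py <<'E'
import sys
from cell import env, read_camera, camera_info
from h import *
def look(name,fits):
    i=camera_info("wrist");p,d=read_camera("wrist");cv2.imwrite(f"pics/{name}.png",p[:,:,::-1])
    W,u,v=world(d,i,d>0); o=env.get_obs()
    for n,c,z in fits:
        c,a=fit(n,W,c,z)
        if a is not None:
            g=(G[n][3]+G[n][4])/2;t=np.radians(a);P=c+g*np.array([np.cos(t),np.sin(t)])
            print(" grip",P.round(4))
    print(o['time_s'],o['tool_pos'].round(4),o['tool_rot'].round(2),o['force'].round(2),o['grip_width'])
    return W,p
E
python3 - <<'E'
from look import *
look("w1",[("medium",(.5,.322),0)])
E
```

```text
medium handle pts 481 mean [0.5857 0.392  0.0539] r 0.088 0.129 zmax 0.0551 astd 2.1
medium c [0.5012 0.3228] rimpts 1476 res 0.001 ztop 0.0579 ang 39.31304763518257
 grip [0.5843 0.3909]
2.2667 [0.5833 0.3883 0.2099] [-8.9960e+01 -4.0000e-02 -1.3992e+02] [ 0.32 -0.86  0.28] 0.06006941095534772
```

View pics/w1.png

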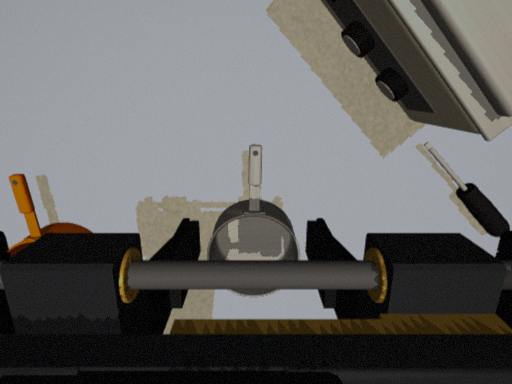

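Request:
move_arm --pt "-2 30 -1 0 1 0" --pt "-2 60 -1 0 1 0" --pt "-2 90 -1 0 1 0" --pt "-2 120 -1 0 1 0" --pt "-2 145 -1 0 1 0" --pt "-2 160 -1 0 1 0" --pt "-2 168 -1 0 1 0" --pt "-2 168 -1 0 1 0" --pt "-2 168 -1 0 1 0"

```text
time_s: 3.02
tool_pos: [0.5853, 0.3894, 0.0428]
tool_rot: [-90.0, 0.0, -141.1]
force: [-0.6, -0.5, 0.6]
grip_width: 0.0604
```

Request:
move_arm --pt "0 0 0 0 0 0" --pt "0 0 0 0 0 0" --pt "0 0 0 0 0 0" --pt "0 0 0 0 0 0" --pt "0 0 0 0 0 0" --pt "0 0 0 0 0 0" --pt "0 0 0 0 0 0" --pt "0 0 0 0 0 0" --pt "0 0 0 0 0 0" --pt "0 0 0 0 0 0" --claw 8 --newtons 55

```text
time_s: 3.85
tool_pos: [0.5843, 0.3907, 0.0424]
tool_rot: [-90.0, 0.0, -141.0]
force: [-0.2, 0.5, 1.3]
grip_width: 0.0096
```

Request:
move_arm --pt "0 0 0 0 0 0" --pt "0 0 0 0 0 0"

```text
time_s: 4.02
tool_pos: [0.5843, 0.3907, 0.0424]
tool_rot: [-90.0, 0.0, -141.0]
force: [0.3, -0.1, 0.2]
grip_width: 0.0085
```

```bash
python3 - <<'E'
from look import *
look("w2",[("medium",(.5,.322),0)])
for c in("scene","side"):
    p,d=read_camera(c);i=camera_info(c)
    q=i['R']@np.array([.56,.37,.05])+i['t'];u=int(q[0]/q[2]*i['fx']+i['cx']);v=int(q[1]/q[2]*i['fy']+i['cy'])
    cv2.imwrite(f"pics/{c}2.png",cv2.resize(p[max(0,v-60):v+60,max(0,u-80):u+80,::-1],None,fx=4,fy=4))
E
```

```text
medium handle pts 1511 mean [0.5897 0.3964 0.0543] r 0.089 0.127 zmax 0.0596 astd 2.4
medium c [0.5039 0.3245] rimpts 710 res 0.0024 ztop 0.056 ang 39.94240676381493
 grip [0.5863 0.3935]
4.0667 [0.5843 0.3907 0.0424] [-9.00e+01  2.00e-02 -1.41e+02] [0.16 0.47 0.8 ] 0.008381036751293027
```

View pics/w2.png

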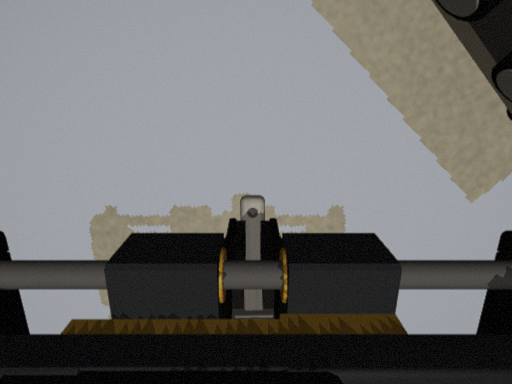

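View pics/side2.png

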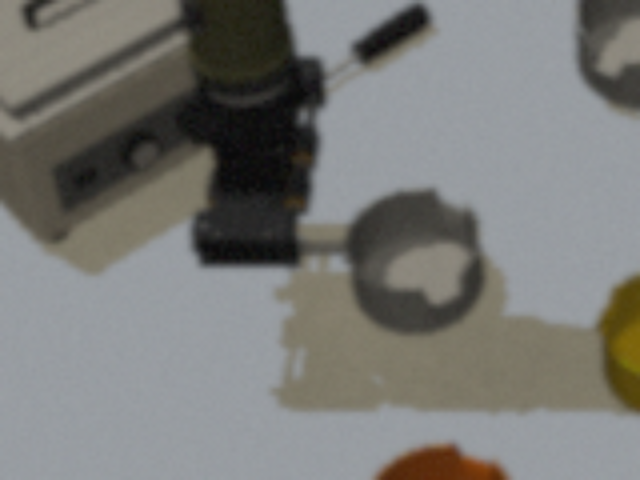

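View pics/scene2.png

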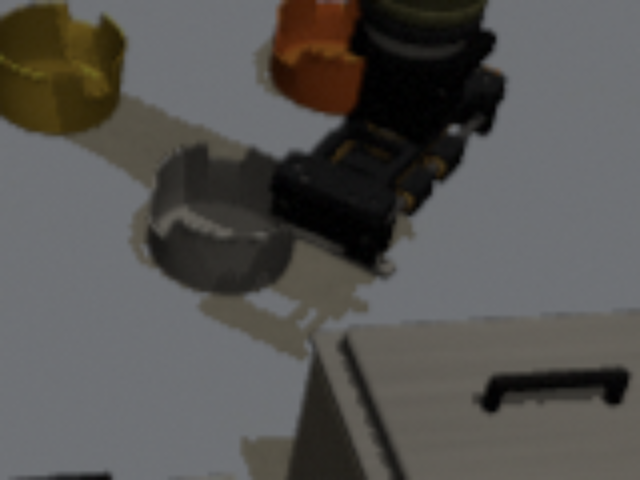

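The opening reads 8.4 mm on a 14 mm grip, which is odd. I'll close fully and give it a small test lift.

Request:
move_arm --pt "0 0 0 0 0 0" --pt "0 0 0 0 0 0" --pt "0 0 0 0 0 0" --pt "0 0 0 0 0 0" --claw 0

```text
time_s: 4.5
tool_pos: [0.5842, 0.3906, 0.0422]
tool_rot: [-90.0, 0.0, -141.0]
force: [0.4, -0.2, 2.1]
grip_width: 0.0006
```

Request:
move_arm --pt "0 -5 0 0 0 0" --pt "0 -10 0 0 0 0" --pt "0 -15 0 0 0 0" --pt "0 -20 0 0 0 0" --pt "0 -20 0 0 0 0" --pt "0 -20 0 0 0 0"

```text
time_s: 5.0
tool_pos: [0.5845, 0.3908, 0.0629]
tool_rot: [-90.0, 0.1, -141.0]
force: [0.6, 0.2, 0.1]
grip_width: 0.0005
```

```bash
python3 - <<'E'
from look import *
look("w3",[("medium",(.5,.322),0)])
for c in("side","scene"):
    p,d=read_camera(c);i=camera_info(c)
    q=i['R']@np.array([.56,.37,.05])+i['t'];u=int(q[0]/q[2]*i['fx']+i['cx']);v=int(q[1]/q[2]*i['fy']+i['cy'])
    cv2.imwrite(f"pics/{c}3.png",cv2.resize(p[max(0,v-60):v+60,max(0,u-80):u+80,::-1],None,fx=4,fy=4))
    W,_,_=world(d,i,d>0);fit("medium",W,(.502,.323),.02)
E
```

```text
medium handle pts 310 mean [0.5967 0.4039 0.053 ] r 0.088 0.097 zmax 0.0547 astd 2.5
medium c [0.5726 0.3154] rimpts 16 res 0.0003 ztop 0.058 ang 74.71670204242068
 grip [0.6009 0.4191]
5.05 [0.5842 0.3906 0.0624] [-8.999e+01  2.000e-02 -1.410e+02] [-0.04 -0.53 -0.44] 0.000872416413258065
medium c [0.5022 0.3263] rimpts 226 res 0.0017 ztop 0.0609 ang None
medium handle pts 16 mean [0.5887 0.3869 0.0794] r 0.097 0.12 zmax 0.0829 astd 2.8
medium c [0.5001 0.32  ] rimpts 286 res 0.0018 ztop 0.0617 ang 37.023546457369854
```

View pics/side3.png

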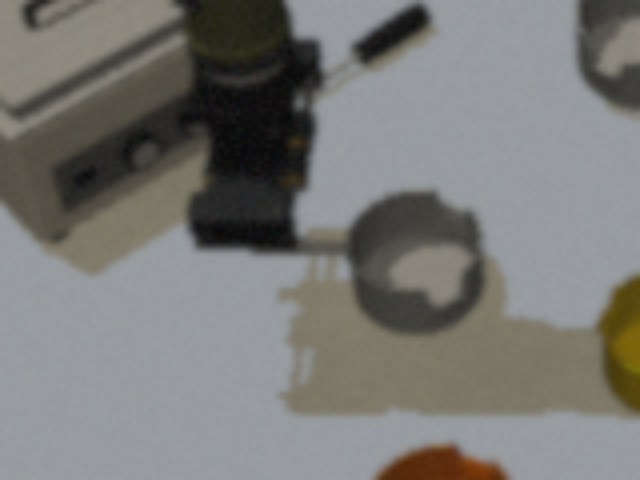

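View pics/w3.png

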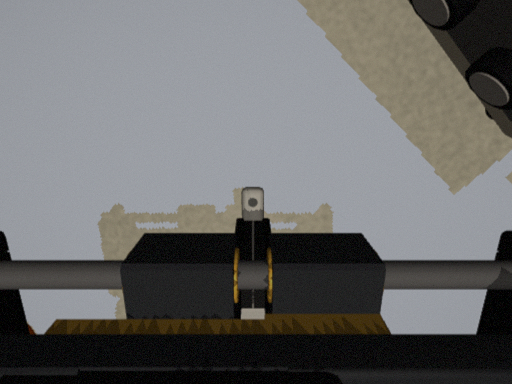

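```bash
python3 - <<'E'
from look import *
for c in("side","scene","wrist"):
    i=camera_info(c);p,d=read_camera(c)
    W,u,v=world(d,i,d>0);dark=p[v,u].max(1)<40
    r=np.hypot(W[:,0]-.584,W[:,1]-.391);m=(r<.045)&dark&(W[:,2]>.02)
    print(c,m.sum(),np.percentile(W[m][:,2],[0,1,3,5,10,25,50]).round(4) if m.any() else '')
    o=W[m];o=o[np.argsort(o[:,2])[:8]];print(o.round(3))
E
```

```text
side 837 [0.15   0.1648 0.1679 0.1692 0.1991 0.2534 0.3062]
[[0.551 0.406 0.15 ]
 [0.55  0.406 0.156]
 [0.551 0.405 0.158]
 [0.554 0.376 0.163]
 [0.572 0.354 0.164]
 [0.579 0.36  0.164]
 [0.553 0.398 0.164]
 [0.558 0.392 0.164]]
scene 2969 [0.0487 0.1002 0.1671 0.1689 0.1839 0.239  0.3124]
[[0.578 0.38  0.049]
 [0.585 0.382 0.051]
 [0.575 0.374 0.051]
 [0.57  0.37  0.051]
 [0.587 0.384 0.052]
 [0.577 0.376 0.052]
 [0.583 0.38  0.053]
 [0.588 0.397 0.075]]
wrist 33645 [0.0732 0.0878 0.1106 0.1439 0.156  0.1666 0.1764]
[[0.596 0.394 0.073]
 [0.592 0.396 0.073]
 [0.589 0.403 0.073]
 [0.588 0.401 0.073]
 [0.589 0.4   0.074]
 [0.589 0.4   0.074]
 [0.589 0.399 0.074]
 [0.593 0.395 0.074]]
```

View pics/scene3.png

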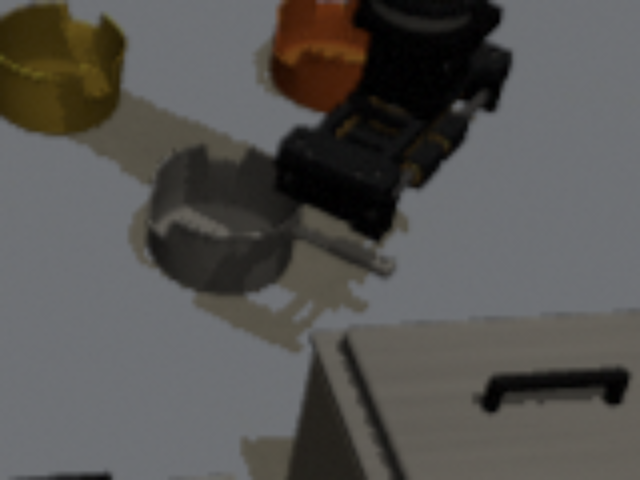

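The wrist depth puts the fingertips at z≈0.073 while the TCP reads 0.0624. So the gripper really sits about 22 mm higher than the tool frame says, and the fingers closed just above the handle. The pan has not moved. I'll open and go 42 mm lower; by either reading the tips stay above the bench.

Request:
move_arm --pt "0 0 0 0 0 0" --pt "0 0 0 0 0 0" --pt "0 0 0 0 0 0" --pt "0 0 0 0 0 0" --pt "0 0 0 0 0 0" --pt "0 0 0 0 0 0" --pt "0 10 0 0 0 0" --pt "0 20 0 0 0 0" --pt "0 30 0 0 0 0" --pt "0 37 0 0 0 0" --pt "0 42 0 0 0 0" --pt "0 42 0 0 0 0" --pt "0 42 0 0 0 0" --claw 45

```text
time_s: 6.38
tool_pos: [0.5839, 0.3905, 0.0196]
tool_rot: [-90.0, -0.0, -141.0]
force: [0.3, -0.3, 0.1]
grip_width: 0.0449
```

```bash
python3 - <<'E'
from look import *
W,p=look("w4",[("medium",(.501,.323),0)])
i=camera_info("wrist");p,d=read_camera("wrist");W,u,v=world(d,i,d>0)
m=(np.hypot(W[:,0]-.584,W[:,1]-.391)<.045)&(p[v,u].max(1)<40)
print(np.percentile(W[m][:,2],[0,1,2,5,10]).round(4))
E
```

```text
medium handle pts 2635 mean [0.591  0.3974 0.0535] r 0.088 0.13 zmax 0.0598 astd 8.9
medium c [0.5009 0.3228] rimpts 371 res 0.0003 ztop 0.0309 ang 39.61012388526174
 grip [0.5837 0.3913]
6.4333 [0.5843 0.3907 0.0202] [-9.00e+01  2.00e-02 -1.41e+02] [ 0.12 -0.11  0.16] 0.04501212551124053
[0.0311 0.0397 0.0455 0.0598 0.081 ]
```

Fingertips are now at 0.031, as wanted. Closing.

Request:
move_arm --pt "0 0 0 0 0 0" --pt "0 0 0 0 0 0" --pt "0 0 0 0 0 0" --pt "0 0 0 0 0 0" --pt "0 0 0 0 0 0" --pt "0 0 0 0 0 0" --pt "0 0 0 0 0 0" --pt "0 0 0 0 0 0" --pt "0 0 0 0 0 0" --claw 5 --newtons 55

```text
time_s: 7.23
tool_pos: [0.5842, 0.3905, 0.0202]
tool_rot: [-90.0, 0.0, -141.0]
force: [0.5, -0.3, 1.1]
grip_width: 0.013
```

Request:
move_arm --pt "0 -7 0 0 0 0" --pt "0 -15 0 0 0 0" --pt "0 -25 0 0 0 0" --pt "0 -40 0 0 0 0" --pt "0 -60 0 0 0 0" --pt "0 -80 0 0 0 0" --pt "0 -100 0 0 0 0" --pt "0 -100 0 0 0 0" --pt "0 -100 0 0 0 0"

```text
time_s: 7.98
tool_pos: [0.5852, 0.3914, 0.1224]
tool_rot: [-90.0, 0.2, -141.0]
force: [-0.6, 0.8, -2.6]
grip_width: 0.0133
```

```bash
python3 - <<'E'
from look import *
look("w5",[("medium",(.501,.323),.1)])
for c in("side","scene"):
    p,d=read_camera(c);i=camera_info(c)
    q=i['R']@np.array([.54,.35,.12])+i['t'];u=int(q[0]/q[2]*i['fx']+i['cx']);v=int(q[1]/q[2]*i['fy']+i['cy'])
    cv2.imwrite(f"pics/{c}5.png",cv2.resize(p[max(0,v-60):v+60,max(0,u-80):u+80,::-1],None,fx=4,fy=4))
    W,_,_=world(d,i,d>0);fit("medium",W,(.502,.323),.1)
E
```

```text
medium handle pts 2178 mean [0.5928 0.3989 0.1555] r 0.088 0.129 zmax 0.1604 astd 3.8
medium c [0.5017 0.3241] rimpts 340 res 0.0003 ztop 0.1333 ang 39.400280360059966
 grip [0.5848 0.3923]
8.0333 [0.5842 0.3906 0.1204] [-8.999e+01  4.000e-02 -1.410e+02] [-0.38 -0.4  -2.11] 0.013107185501905299
medium c [0.5014 0.3266] rimpts 531 res 0.0018 ztop 0.1586 ang None
medium handle pts 53 mean [0.592  0.3916 0.1507] r 0.099 0.13 zmax 0.1573 astd 5.2
medium c [0.4987 0.3202] rimpts 644 res 0.0017 ztop 0.1575 ang 37.439043988150274
```

View pics/side5.png

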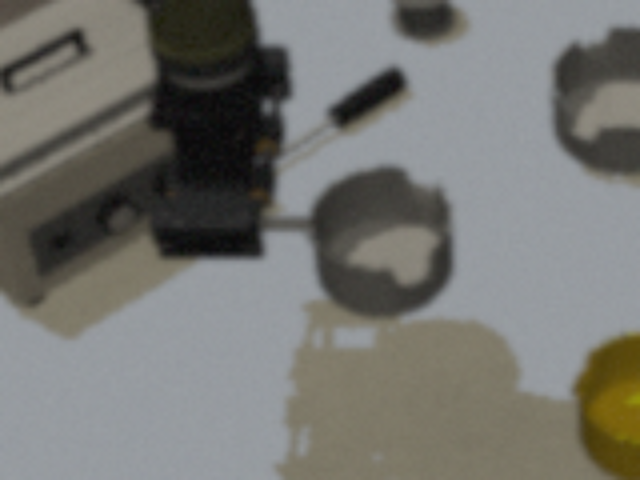

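View pics/scene5.png

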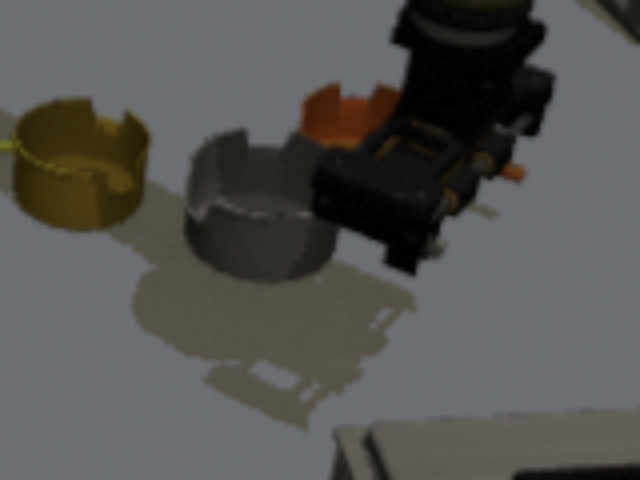

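Request:
move_arm --pt "8 0 6 0 -2 0" --pt "25 0 19 0 -6 0" --pt "47 0 35 0 -11 0" --pt "70 0 53 0 -16.5 0" --pt "94 0 71 0 -22 0" --pt "118 0 89 0 -28 0" --pt "142 0 107 0 -33.5 0" --pt "166 0 125 0 -39 0" --pt "190 0 143 0 -45 0" --pt "210 0 158 0 -50 0" --pt "225 0 170 0 -53.5 0" --pt "232 0 175 0 -55 0" --pt "234.5 0 177 0 -55.4 0" --pt "234.5 0 177 0 -55.4 0" --pt "234.5 0 177 0 -55.4 0" --pt "234.5 0 177 0 -55.4 0"

```text
time_s: 9.47
tool_pos: [0.5131, 0.1068, 0.1198]
tool_rot: [-90.0, 0.0, -85.5]
force: [0.9, 0.8, -1.2]
grip_width: 0.0131
```

```bash
python3 - <<'E'
from look import *
look("w6",[("medium",(.522,-.002),.1),("large",(.522,-.002),0)])
for c in("side","scene"):
    p,d=read_camera(c);i=camera_info(c)
    q=i['R']@np.array([.52,.02,.08])+i['t'];u=int(q[0]/q[2]*i['fx']+i['cx']);v=int(q[1]/q[2]*i['fy']+i['cy'])
    cv2.imwrite(f"pics/{c}6.png",cv2.resize(p[max(0,v-60):v+60,max(0,u-80):u+80,::-1],None,fx=4,fy=4))
    W,_,_=world(d,i,d>0);fit("medium",W,(.522,-.002),.1);fit("large",W,(.522,-.002),0)
E
```

```text
medium handle pts 2234 mean [0.5121 0.1182 0.1538] r 0.088 0.129 zmax 0.1597 astd 3.8
medium c [0.5218 0.0007] rimpts 274 res 0.0004 ztop 0.1312 ang 94.72932479352947
 grip [0.5129 0.1079]
large c [ 0.5209 -0.0008] rimpts 19 res 0.0002 ztop 0.033 ang None
9.5167 [0.5132 0.1068 0.1199] [-9.002e+01  2.000e-02 -8.552e+01] [ 0.15  0.99 -1.61] 0.01350219539510648
medium handle pts 73 mean [0.512  0.1181 0.1538] r 0.1 0.129 zmax 0.1613 astd 5.2
medium c [0.5229 0.0035] rimpts 208 res 0.0022 ztop 0.1576 ang 95.45261847837571
large handle pts 53 mean [ 0.4225 -0.0657  0.0574] r 0.1 0.143 zmax 0.0626 astd 2.2
large c [0.523  0.0027] rimpts 290 res 0.0018 ztop 0.0629 ang -145.78409956969446
medium handle pts 41 mean [0.5176 0.0966 0.1507] r 0.089 0.12 zmax 0.1584 astd 5.5
medium c [ 0.522  -0.0025] rimpts 807 res 0.0015 ztop 0.1587 ang 92.55471924721388
large handle pts 71 mean [ 0.4233 -0.074   0.0589] r 0.099 0.146 zmax 0.0624 astd 2.2
large c [ 0.5211 -0.0036] rimpts 596 res 0.0014 ztop 0.0643 ang -144.2391455758225
```

View pics/side6.png

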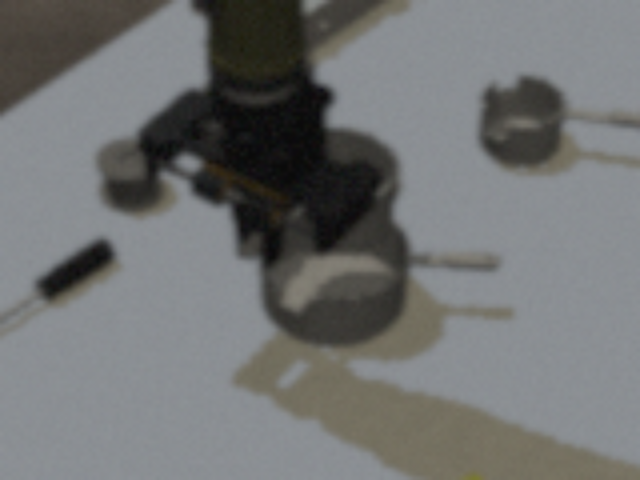

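View pics/scene6.png

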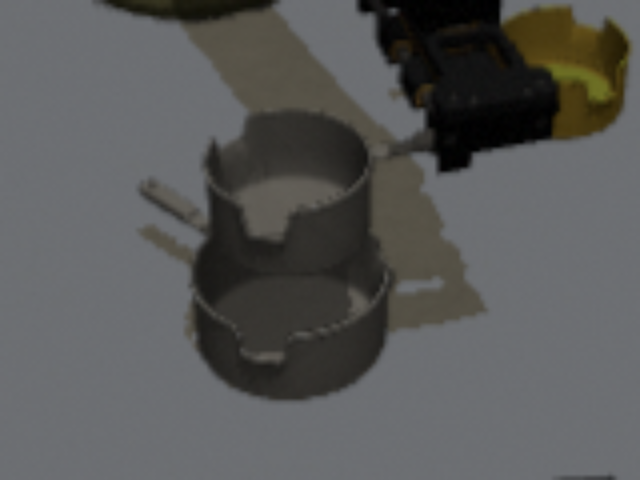

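The medium pan hangs level over the large one, with the open lips stacked. Lowering.

Request:
move_arm --pt "1 12 0 0 0 0" --pt "1 27 0 0 0 0" --pt "1 42 0 0 0 0" --pt "1 55 0 0 0 0" --pt "1 66 0 0 0 0" --pt "1 76 0 0 0 0" --pt "1 84 0 0 0 0" --pt "1 90 0 0 0 0" --pt "1 94 0 0 0 0" --pt "1 97 0 0 0 0" --pt "1 97 0 0 0 0" --pt "1 97 0 0 0 0"

```text
time_s: 10.62
tool_pos: [0.5137, 0.1045, 0.0235]
tool_rot: [-90.0, -0.0, -85.6]
force: [-0.8, -0.2, -2.2]
grip_width: 0.013
```

```bash
cat >> look.py <<'E'
def crops(name,X,fits=()):
    for c in("side","scene"):
        i=camera_info(c);p,d=read_camera(c)
        q=i['R']@np.array(X)+i['t'];u=int(q[0]/q[2]*i['fx']+i['cx']);v=int(q[1]/q[2]*i['fy']+i['cy'])
        cv2.imwrite(f"pics/{c}{name}.png",cv2.resize(p[max(0,v-60):v+60,max(0,u-80):u+80,::-1],None,fx=4,fy=4))
        W,_,_=world(d,i,d>0)
        for f in fits: fit(f[0],W,f[1],f[2])
E
python3 - <<'E'
from look import *
look("w7",[])
crops("7",(.52,.02,.05),[("medium",(.522,-.002),.003)])
E
```

```text
10.6667 [0.5138 0.1045 0.0237] [-89.94   0.   -85.6 ] [-0.69 -0.17 -1.5 ] 0.013292828686687947
medium handle pts 109 mean [0.4773 0.0401 0.0567] r 0.089 0.129 zmax 0.063 astd 58.5
medium c [0.5233 0.001 ] rimpts 185 res 0.0029 ztop 0.0624 ang 139.67533776932095
medium handle pts 81 mean [ 0.456  -0.0242  0.0579] r 0.088 0.129 zmax 0.0617 astd 53.9
medium c [ 0.5225 -0.0048] rimpts 579 res 0.0023 ztop 0.0627 ang -163.7107576589265
```

View pics/scene7.png

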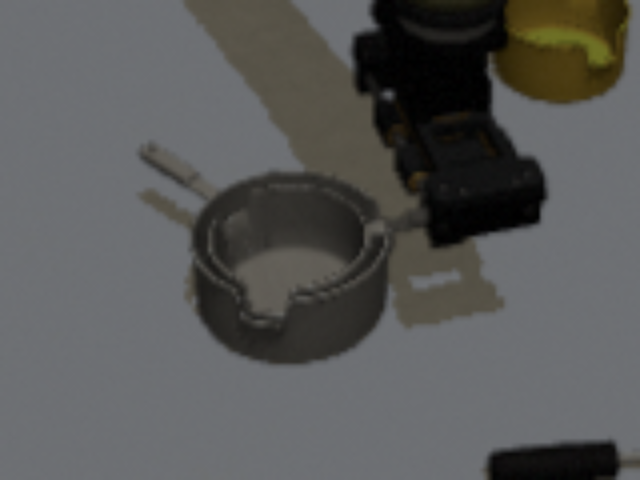

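View pics/side7.png

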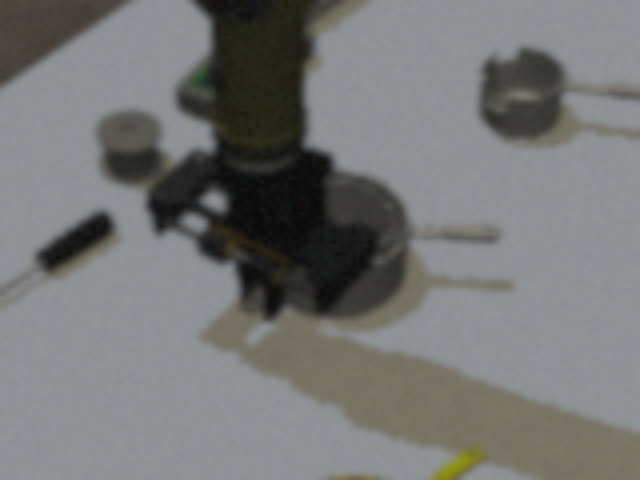

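Request:
move_arm --pt "0 1 0 0 0 0" --pt "0 1 0 0 0 0"

```text
time_s: 10.93
tool_pos: [0.5137, 0.1046, 0.0224]
tool_rot: [-90.0, 0.0, -85.6]
force: [-0.8, 0.2, -0.2]
grip_width: 0.0131
```

Request:
move_arm --pt "0 0 0 0 0 0" --pt "0 0 0 0 0 0" --pt "0 0 0 0 0 0" --pt "0 0 0 0 0 0" --pt "0 0 0 0 0 0" --pt "0 -10 0 0 0 0" --pt "0 -30 0 0 0 0" --pt "0 -60 0 0 0 0" --pt "0 -95 0 0 0 0" --pt "0 -130 0 0 0 0" --pt "0 -165 0 0 0 0" --pt "0 -185 0 0 0 0" --pt "0 -185 0 0 0 0" --claw 45

```text
time_s: 12.02
tool_pos: [0.5165, 0.1053, 0.2139]
tool_rot: [-89.4, 0.1, -85.6]
force: [0.4, -0.8, 0.3]
grip_width: 0.0447
```

```bash
python3 - <<'E'
from look import *
look("w8",[("medium",(.522,-.002),.002)])
E
```

```text
medium handle pts 490 mean [0.5131 0.1071 0.0559] r 0.088 0.129 zmax 0.0572 astd 2.1
medium c [ 0.5223 -0.0016] rimpts 1279 res 0.001 ztop 0.0599 ang 94.84316335903202
 grip [0.5132 0.1055]
12.0667 [0.5151 0.1049 0.2109] [-8.963e+01  4.000e-02 -8.560e+01] [ 0.31  0.03 -0.65] 0.04445531933453986
```

View pics/w8.png

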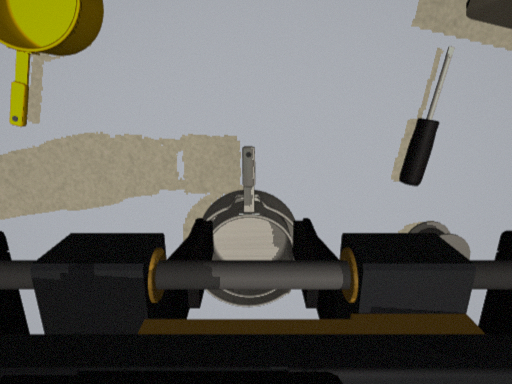

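Wrist picture: medium pan at (250,245) inside the large one, its handle through the lip. Its rim is at 0.060, so it is home. Next, the small pan.

Request:
move_arm --pt "15 0 -4 0 2 0" --pt "42 0 -12 0 6 0" --pt "74 0 -21 0 11 0" --pt "107 0 -31 0 16 0" --pt "140 0 -40 0 21 0" --pt "173 0 -50 0 27 0" --pt "206 0 -59 0 32 0" --pt "239 0 -68 0 37 0" --pt "272 0 -78 0 42 0" --pt "305 0 -87 0 47 0" --pt "338 0 -97 0 52 0" --pt "371 0 -106 0 57 0" --pt "400 0 -115 0 62 0" --pt "422 0 -121 0 66 0" --pt "437 0 -125 0 67.6 0" --pt "437 0 -125 0 67.6 0" --pt "437 0 -125 0 67.6 0" --pt "437 0 -125 0 67.6 0"

```text
time_s: 13.57
tool_pos: [0.4229, -0.3389, 0.2067]
tool_rot: [-90.1, 0.0, -153.0]
force: [-0.1, 0.6, -0.4]
grip_width: 0.045
```

```bash
python3 - <<'E'
from look import *
look("w9",[("small",(.518,-.2925),0)])
E
```

```text
small handle pts 477 mean [ 0.4213 -0.3414  0.0509] r 0.088 0.129 zmax 0.052 astd 2.2
small c [ 0.5173 -0.2921] rimpts 2104 res 0.0017 ztop 0.0542 ang -152.8146669793033
 grip [ 0.4216 -0.3412]
13.6167 [ 0.4232 -0.3388  0.2068] [-9.007e+01  3.000e-02 -1.530e+02] [-0.23 -0.28 -0.41] 0.04511232483121061
```

View pics/w9.png

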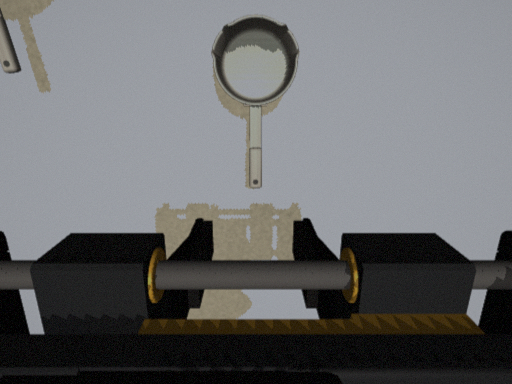

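Request:
move_arm --pt "2 15 1 0 0 0" --pt "2 45 1 0 0 0" --pt "2 78 1 0 0 0" --pt "2 111 1 0 0 0" --pt "2 140 1 0 0 0" --pt "2 162 1 0 0 0" --pt "2 178 1 0 0 0" --pt "2 187 1 0 0 0" --pt "2 190 1 0 0 0" --pt "2 190 1 0 0 0" --pt "2 190 1 0 0 0"

```text
time_s: 14.53
tool_pos: [0.422, -0.3427, 0.0182]
tool_rot: [-89.9, 0.1, -153.1]
force: [-0.1, 0.7, -1.3]
grip_width: 0.0451
```

Request:
move_arm --pt "0 0 0 0 0 0" --pt "0 0 0 0 0 0" --pt "0 0 0 0 0 0" --pt "0 0 0 0 0 0" --pt "0 0 0 0 0 0" --pt "0 0 0 0 0 0" --pt "0 0 0 0 0 0" --pt "0 0 0 0 0 0" --pt "0 0 0 0 0 0" --claw 5 --newtons 55

```text
time_s: 15.28
tool_pos: [0.4209, -0.3427, 0.0172]
tool_rot: [-90.0, 0.0, -153.2]
force: [-0.3, 0.5, 0.9]
grip_width: 0.0133
```

Request:
move_arm --pt "0 -7 0 0 0 0" --pt "0 -15 0 0 0 0" --pt "0 -25 0 0 0 0" --pt "0 -40 0 0 0 0" --pt "0 -60 0 0 0 0" --pt "0 -80 0 0 0 0" --pt "0 -100 0 0 0 0" --pt "0 -110 0 0 0 0" --pt "0 -110 0 0 0 0" --pt "0 -110 0 0 0 0"

```text
time_s: 16.12
tool_pos: [0.4212, -0.3428, 0.1276]
tool_rot: [-89.9, 0.0, -153.2]
force: [-0.9, 0.0, -1.4]
grip_width: 0.0131
```

```bash
python3 - <<'E'
from look import *
look("w10",[("small",(.518,-.2925),.11)])
crops("10",(.48,-.31,.12),[("small",(.518,-.2925),.11),("medium",(.522,-.002),.002),("large",(.522,-.002),0)])
E
```

```text
small handle pts 2077 mean [ 0.4293 -0.3375  0.1613] r 0.088 0.129 zmax 0.1672 astd 4.7
small c [ 0.5175 -0.2924] rimpts 6399 res 0.0013 ztop 0.1638 ang -152.89570931644698
 grip [ 0.4218 -0.3414]
16.1667 [ 0.4205 -0.3423  0.1266] [-9.0040e+01 -2.0000e-02 -1.5319e+02] [-0.41 -1.45 -1.49] 0.013112617525780756
small handle pts 15 mean [ 0.4158 -0.3239  0.1537] r 0.099 0.121 zmax 0.1578 astd 1.4
small c [ 0.5203 -0.2875] rimpts 281 res 0.0026 ztop 0.1635 ang -160.83323315119594
medium handle pts 89 mean [0.4732 0.0248 0.0564] r 0.09 0.13 zmax 0.0609 astd 58.9
medium c [0.5251 0.0013] rimpts 349 res 0.0025 ztop 0.0618 ang 155.7144068478856
large handle pts 87 mean [0.4591 0.0084 0.0568] r 0.1 0.143 zmax 0.062 astd 58.6
large c [0.5232 0.0027] rimpts 429 res 0.0025 ztop 0.0637 ang 174.8824045680135
small handle pts 120 mean [ 0.4266 -0.3404  0.1609] r 0.089 0.126 zmax 0.1685 astd 5.7
small c [ 0.5173 -0.293 ] rimpts 729 res 0.0016 ztop 0.1637 ang -152.41413572104904
medium handle pts 139 mean [0.4787 0.0278 0.0574] r 0.088 0.129 zmax 0.0609 astd 60.2
medium c [ 0.5226 -0.0047] rimpts 594 res 0.0025 ztop 0.0622 ang 143.52709127493645
large handle pts 123 mean [0.4634 0.0067 0.0579] r 0.1 0.144 zmax 0.0615 astd 61.0
large c [ 0.5208 -0.0034] rimpts 778 res 0.0017 ztop 0.064 ang 169.95837715799135
```

View pics/scene10.png

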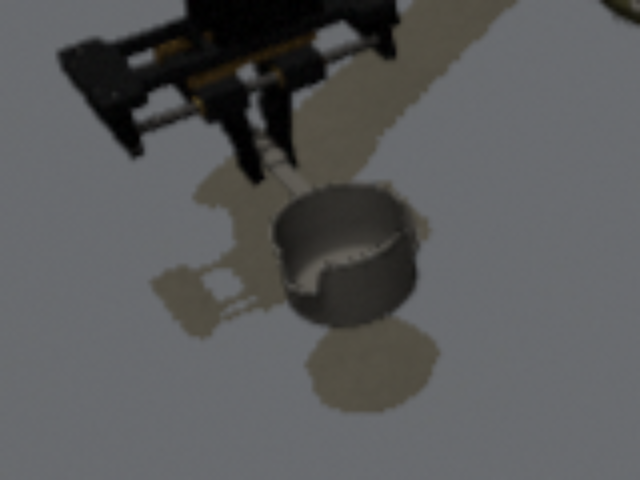

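Request:
move_arm --pt "-7 0 -4 0 -3 0" --pt "-22 0 -12 0 -9 0" --pt "-39 0 -22 0 -16 0" --pt "-56 0 -31 0 -23 0" --pt "-73 0 -41 0 -30 0" --pt "-90 0 -50 0 -37 0" --pt "-108 0 -60 0 -44 0" --pt "-125 0 -69 0 -51 0" --pt "-142 0 -79 0 -58 0" --pt "-159 0 -88 0 -65 0" --pt "-176 0 -98 0 -72 0" --pt "-193 0 -107 0 -79 0" --pt "-210 0 -117 0 -86 0" --pt "-227 0 -126 0 -93 0" --pt "-244 0 -136 0 -100 0" --pt "-261 0 -145 0 -107 0" --pt "-278 0 -155 0 -114 0" --pt "-293 0 -163 0 -120 0" --pt "-306 0 -170 0 -125 0" --pt "-312 0 -173 0 -127.6 0"

```text
time_s: 17.93
tool_pos: [0.6217, -0.0446, 0.1254]
tool_rot: [-89.9, 0.1, -25.2]
force: [-0.8, 0.2, -1.0]
grip_width: 0.0135
```

Request:
move_arm --pt "0 0 0 0 0 0" --pt "0 0 0 0 0 0" --pt "0 0 0 0 0 0"

```text
time_s: 18.18
tool_pos: [0.6206, -0.0486, 0.1263]
tool_rot: [-90.1, 0.1, -25.7]
force: [0.6, 0.6, -1.1]
grip_width: 0.0134
```

```bash
python3 - <<'E'
from look import *
look("w11",[("small",(.522,-.002),.11),("medium",(.522,-.002),.002),("large",(.522,-.002),.0)])
crops("11",(.53,-.01,.08),[("small",(.522,-.002),.11)])
E
```

```text
small handle pts 2100 mean [ 0.612  -0.0434  0.1605] r 0.088 0.129 zmax 0.167 astd 4.8
small c [ 0.5225 -0.0008] rimpts 6271 res 0.0013 ztop 0.1624 ang -25.472086771823008
 grip [ 0.6196 -0.0471]
medium c [ 0.5355 -0.0092] rimpts 2205 res 0.0034 ztop 0.0621 ang None
large c [ 0.5204 -0.0016] rimpts 2435 res 0.0012 ztop 0.0621 ang None
18.2333 [ 0.6207 -0.0488  0.1266] [-9.006e+01  4.000e-02 -2.574e+01] [ 0.86 -0.46 -0.82] 0.013166145271497941
small handle pts 62 mean [ 0.6185 -0.0387  0.1609] r 0.089 0.122 zmax 0.1696 astd 5.8
small c [0.5245 0.0031] rimpts 353 res 0.0022 ztop 0.1648 ang -23.98412702279508
small handle pts 138 mean [ 0.6267 -0.0515  0.1615] r 0.091 0.13 zmax 0.168 astd 4.8
small c [ 0.5222 -0.0024] rimpts 101 res 0.0015 ztop 0.1647 ang -25.192658768674164
```

View pics/w11.png

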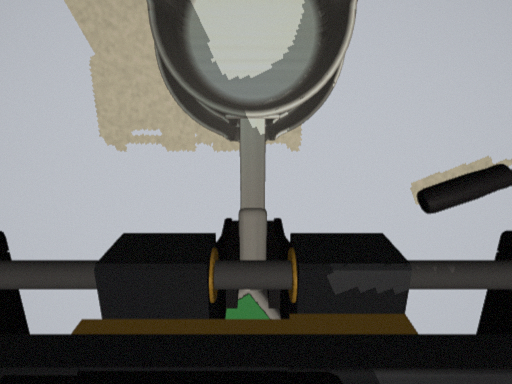

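View pics/scene11.png

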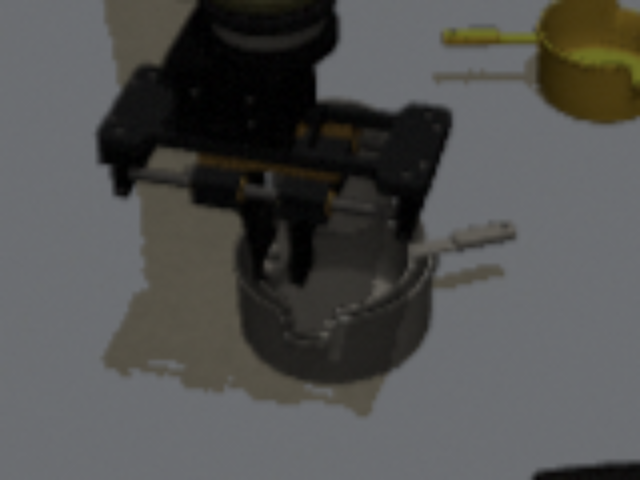

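View pics/side11.png

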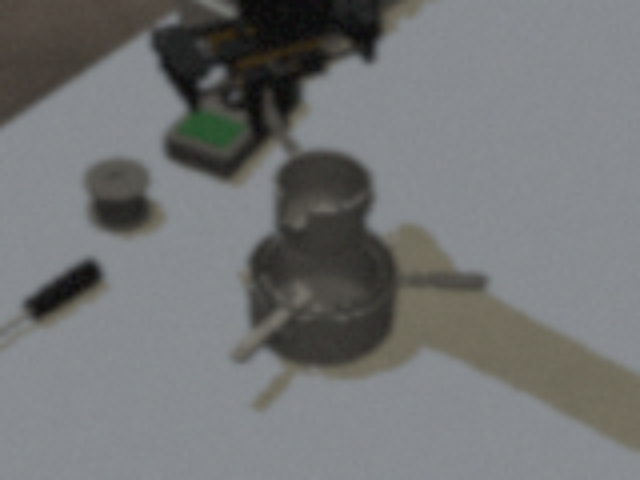

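Wrist picture: the small pan's handle at (253,170) hangs over the notch of the pans below (250,130). It is centred and level. Lowering.

Request:
move_arm --pt "0 10 0 0 0 0" --pt "0 25 0 0 0 0" --pt "0 42 0 0 0 0" --pt "0 57 0 0 0 0" --pt "0 70 0 0 0 0" --pt "0 80 0 0 0 0" --pt "0 88 0 0 0 0" --pt "0 95 0 0 0 0" --pt "0 100 0 0 0 0" --pt "0 103 0 0 0 0" --pt "0 105 0 0 0 0" --pt "0 105.5 0 0 0 0" --pt "0 105.5 0 0 0 0" --pt "0 105.5 0 0 0 0"

```text
time_s: 19.5
tool_pos: [0.6218, -0.0475, 0.0222]
tool_rot: [-90.0, -0.0, -25.6]
force: [-0.1, -0.7, -0.1]
grip_width: 0.0134
```

```bash
python3 - <<'E'
from look import *
look("w12",[("small",(.522,-.002),.004)])
E
```

```text
small handle pts 1513 mean [ 0.615  -0.0436  0.0557] r 0.088 0.12 zmax 0.0625 astd 5.7
small c [ 5.342e-01 -3.000e-04] rimpts 10925 res 0.0041 ztop 0.0595 ang -28.24410236486285
 grip [ 0.6289 -0.0511]
19.55 [ 0.6218 -0.0476  0.0222] [-8.998e+01 -5.000e-02 -2.560e+01] [ 0.41  0.43 -1.17] 0.01331767101577287
```

View pics/w12.png

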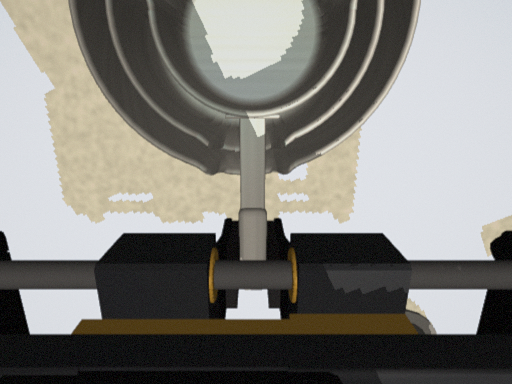

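The small pan's neck lies centred in both lips, at about (250,150). Last 1 mm down, release, retreat.

Request:
move_arm --pt "0 1 0 0 0 0" --pt "0 1 0 0 0 0"

```text
time_s: 19.72
tool_pos: [0.6221, -0.0477, 0.0212]
tool_rot: [-90.0, -0.1, -25.6]
force: [0.8, -0.0, 0.4]
grip_width: 0.0134
```

Request:
move_arm --pt "0 0 0 0 0 0" --pt "0 0 0 0 0 0" --pt "0 0 0 0 0 0" --pt "0 0 0 0 0 0" --pt "0 0 0 0 0 0" --pt "0 -10 0 0 0 0" --pt "0 -30 0 0 0 0" --pt "0 -60 0 0 0 0" --pt "0 -95 0 0 0 0" --pt "0 -130 0 0 0 0" --pt "0 -165 0 0 0 0" --pt "0 -190 0 0 0 0" --pt "0 -190 0 0 0 0" --pt "0 -190 0 0 0 0" --claw 45

```text
time_s: 20.88
tool_pos: [0.6226, -0.0476, 0.2137]
tool_rot: [-89.9, -0.3, -25.6]
force: [-1.1, -0.0, -0.4]
grip_width: 0.0452
```

```bash
python3 - <<'E'
from look import *
W,p=look("w13",[("small",(.522,-.002),.004),("medium",(.522,-.002),.002),("large",(.522,-.002),.0)])
rel=W[:,:2]-[.522,-.0016];r=np.hypot(*rel.T);a=np.degrees(np.arctan2(rel[:,1],rel[:,0]))
for lo,hi in((.036,.042),(.049,.055),(.062,.068)):
  for A in(-90,-60,0,30,60,90):
    m=(r>lo)&(r<hi)&(abs(a-A)<15)
    if m.sum()>5: print(lo,A,np.percentile(W[m][:,2],95).round(4),end=' ; ')
  print()
print('inner bottom',np.median(W[r<.03][:,2]))
crops("13",(.53,-.01,.05),[])
E
```

```text
small handle pts 851 mean [ 0.5548 -0.0288  0.0549] r 0.088 0.129 zmax 0.0567 astd 76.1
small c [0.5242 0.002 ] rimpts 2976 res 0.004 ztop 0.0594 ang -45.1378762143262
 grip [ 0.6    -0.0742]
medium handle pts 859 mean [ 0.5577 -0.0151  0.0551] r 0.088 0.128 zmax 0.0568 astd 81.0
medium c [ 0.5231 -0.0038] rimpts 3603 res 0.0025 ztop 0.0601 ang -18.118222805648575
 grip [ 0.6252 -0.0372]
large handle pts 444 mean [ 0.5978 -0.0354  0.0552] r 0.099 0.13 zmax 0.0566 astd 51.0
large c [ 0.5211 -0.0015] rimpts 3469 res 0.002 ztop 0.062 ang -23.872734269164592
 grip [ 0.6318 -0.0504]
20.9333 [ 0.6215 -0.0475  0.2115] [-8.998e+01 -7.000e-02 -2.560e+01] [-0.48 -0.17 -0.5 ] 0.04513061288073797
0.036 -90 0.0582 ; 0.036 -60 0.0582 ; 0.036 0 0.058 ; 0.036 30 0.0579 ; 0.036 60 0.0578 ; 0.036 90 0.0322 ; 
0.049 -90 0.0597 ; 0.049 -60 0.0599 ; 0.049 0 0.0597 ; 0.049 30 0.0598 ; 0.049 60 0.0599 ; 0.049 90 0.06 ; 
0.062 -90 0.0617 ; 0.062 -60 0.0619 ; 0.062 0 0.062 ; 0.062 30 0.0617 ; 0.062 60 0.0617 ; 0.062 90 0.0605 ; 
inner bottom 0.0054058621929114915
```

View pics/w13.png

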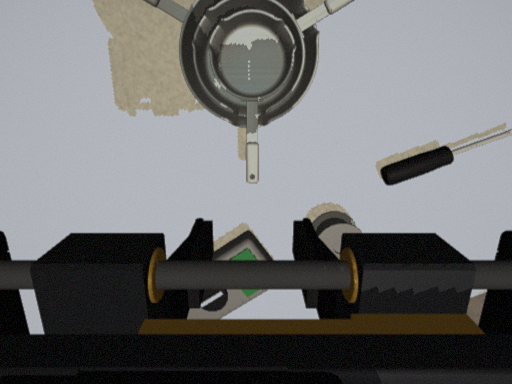

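View pics/side13.png

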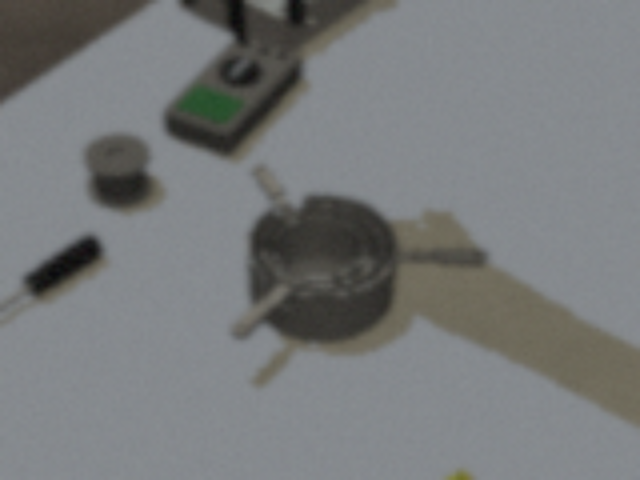

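Rim heights are 0.058, 0.060 and 0.062 at every angle measured, exactly the home values. All three handles are 120° apart, each in its lip, and the gripper is clear. Handing in.

```bash
python3 -c "
from cell import job
print(job.sign_off())"
```

```text
the job is handed in; nothing more can be done
None
```

The pans are nested, medium in large and then small in medium, and the nest stands on the bench. I handed the job in at about 21 s of the 64 s allowed.

- **Fit:** The last wrist depth check put the rims at about 58, 60 and 62 mm for small, medium and large. Those are the heights for fully home, and they held level at every angle I measured.
- **Handles:** They lie about 120° apart: large at −145°, medium at 95°, small at −25°. Medium and small each lie in a lip, with the small pan's neck passing through both.
- **Bystanders:** The reel, multimeter and screwdriver look undisturbed in the pictures, and the arm never went near them. I did not measure their positions afterwards.

- **First grasp missed:** The gripper sat about 22 mm higher than its reported tool position, so the first attempt on the medium pan closed just above the handle. I saw it in the opening and the depth data, and the pan did not move. I corrected the height from then on.
- **Unreliable readings:** The circle fits on the nested pans mixed up neighbouring rims, so I relied on the rim heights and pictures instead. The scene and side cameras disagreed by up to 6 mm, so I took positions from the wrist camera.

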